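Stand the dark-handled chisel in its stand, swinging it blade-down in the fingers

TASK

Put the dark-handled chisel away, blade down, in the socket of the wooden chisel stand. Pinch it firmly by the butt end of its handle and lift it, still lying roughly level, off the bench; then ease the grip until the blade swings down under its own weight and the chisel hangs upright in the fingers, grip it again, lower the blade fully into the socket and let go. Leave the pale-handled chisel where it lies.

Things in the scene. Friction and masses are not known exactly. Their poses are not given: they have to be found in the camera images.
- dark_chisel: Chisel with dark brown handle, lying, 257 mm, 0.14 kg. Origin: mid-length, underside; y runs to the blade tip, z up as it lies. Round handle y -128 (rounded butt) to -14 mm, 27 mm thick, axis 13 mm above origin; blade 12 x 10 mm to y = 128; balances at y = -22. Pinched 14 mm from the butt it stays about level at 45 N, sags at 30 N, swings to plumb when eased to 6 to 12 N, slips out at 3 N.
- blade_tip (a point): Point at the cutting end of the dark-handled chisel's blade (y = +128 mm, 4 mm above the origin in the chisel's frame); axes as the chisel's.
- pale_chisel: The other chisel, same size and frame, but with a pale wooden handle and a wider blade (18 mm), lying beside the dark one. Not to be moved.
- socket_mouth (a point): Centre of the socket's mouth in the top of the chisel stand, a pale wooden block 120 x 108 mm, 75 mm high, fixed to the bench; z up, x along the 120 mm side. The square mouth is 74 mm wide and slopes in, over its first 30 mm of depth, to a straight square socket 18 mm wide, whose floor is 65 mm below the mouth. Open above, stands alone.

How it is judged:
By the outcome, as a careful person would: the job done as asked, in the order asked, and still so for the second after the job is handed in, with the robot touching nothing.
It also fails if it takes over 51 s, if anything falls off the work surface, if the arm or the gripper's body presses on something with over 40 N, if the wrist force passes 120 N, or if a joint passes its speed limit or range.

ROBOT

A 6-joint arm with a two-finger parallel gripper is mounted at the origin on the work surface; the furniture and walls round the work are solid. World frame = base frame: x ahead of the robot, y to its left, z up, the work surface at z = 0. Lengths are in m, angles in rad, forces in N, time in s.
With the tool pointing down it reaches from about 0.15 to 0.775 m from the base axis. Payload 6.1 kg.
Tool frame: the origin (TCP) lies on the centre line of the jaws, within the pads' length; the fingertips stand 25 mm ahead of it and the grasp point (between the pads) lies 6 mm ahead of it (env.nose_length is the z of the fingertips in the tool frame, in m); z points along the fingers, y is the direction in which the jaws open and shut (so a half turn about z gives the same grasp; the last joint's range is limited). The gripper opens to 85 mm and grips with 20 to 120 N. Pads are 22 mm wide; open, the fingers measure 114 mm over their backs; the gripper's body (76 mm by 85 mm) begins 54 mm behind the grasp point. The pads swing forward as they close: fully open they stand 13 mm farther back than shut.
Start: joints at [-1.12, 0.126, -0.04, 1.405, 0, 1.571], TCP at [0.229, -0.473, 0.256] pointing down, gripper open.
Joint ranges: [-2.72, 2.72], [-0.95, 1.95], [-1.27, 1.35], [-1.78, 2.02], [-1.46, 1.47], [-3.14, 3.14]. Speed limits (rad/s): [2.39, 2.39, 3.01, 3.14, 3.14, 3.14].

INTERFACE

Orientations are given as a unit quaternion [w, x, y, z].
In Python, from bench import env gives the robot as it stands.
- The arm moves only by the shell command python3 -m handwheel 'ROWS' [FORCE]. ROWS is JSON, a list of rows, each an object with "slide": the shift along the tool's x, y, z in mm, a list of three; "delta_rot": the turn, a rotation vector about the tool's x, y, z in rad, a list of three; "claw": the opening, from -1 (shut) to 1 (fully open), so that 0 is half open. A call has 1 to 5 rows; each row is the pose to reach, as a shift and turn from the pose commanded when the call began, along the tool's axes at that moment; what a row does not reach only later rows make up. A row lasts 1/12 s, in which the tool goes at most 41.7 mm and 7.16 degrees, less where a joint would pass 70% of its speed; a pose out of reach is approached as far as the arm can. A call with a gripper value outside its range is refused whole. The fingers move at their own pace and stop on an object; FORCE is the grip in N (left out, the last holds). Time passes only in rows, so rows that repeat a pose let the fingers close. It gives the time, the measured TCP pose, the force and the opening at its end, in the units of the state.
- env.read_state(): the state, without advancing time (a new reading comes with each control period).
- env.snapshot(name): name is "side" or "top" or "wrist"; returns a dict with "color" (480x640x3 uint8, red, green, blue), "K" (3x3 intrinsics, pixels), "origin" and "orientation" of the camera in the world. Camera axes: x right, y up, looking along -z (the intrinsics and any distortion apply to the point x, -y, -z); pixel columns grow to the right and rows downward; lengths in m; the calibration is good to about 2 mm. The wrist camera is an equidistant fisheye: a pixel r from the principal point sees the ray r / f radians off the axis. A picture is of the moment at which its call begins. There is no depth.
- env.finish_job(): hands the job in, once; it reports no verdict.
The state is a dict: "time_s": time; "q": joint angles; "joint_velocities": joint speeds; "effort": joint torques, N m; "tool_pos": TCP position; "tcp_rot": TCP orientation; "wrist_force": force on the tool from outside, world axes, zero at the start; "wrist_torque": the same for the moment, N m; "gripper_width": finger opening in m.
Only numpy, scipy, OpenCV 4.12 (cv2) and the standard library are available. Lean on these libraries where they do the work, as an engineer would, in place of code of your own. Each camera call takes 0.05 s, during which the arm holds its last target. There are 200 camera calls.

## Working session

There is one attempt and no reset: what is moved stays moved. The work goes in short steps, Python scripts to look and compute and a shell command to move; the robot and the scene stay as the last step left them, time stands still between calls to the robot, and variables do not carry over. Pictures are saved under pics/ and viewed, about 8 in all and at most 12, crops included, and the job is handed in when it is done.

```bash
mkdir -p pics
cat > h.py <<'E'
import numpy as np,cv2
from scipy.spatial.transform import Rotation as R
from bench import env
def rot(q): return R.from_quat([q[1],q[2],q[3],q[0]])
def snap(n,f):
    s=env.snapshot(n); cv2.imwrite('pics/'+f,s['color'][:,:,::-1]); np.save('pics/'+f+'.npy',s,allow_pickle=True); return s
def load(f): return np.load('pics/'+f+'.npy',allow_pickle=True).item()
def onplane(s,u,v,z,fish=False):
    K=s['K'];x=(u-K[0][2])/K[0][0];y=(v-K[1][2])/K[1][1]
    if fish:
        r=np.hypot(x,y);k=np.sin(r)/max(r,1e-9);d=np.array([x*k,-y*k,-np.cos(r)])
    else: d=np.array([x,-y,-1])
    d=rot(s['orientation']).apply(d);o=np.array(s['origin']);return o+d*(z-o[2])/d[2]
def proj(s,p,fish=False):
    c=rot(s['orientation']).inv().apply(np.array(p)-s['origin']);K=s['K'];x,y,z=c[0],-c[1],-c[2]
    if fish:
        t=np.arctan2(np.hypot(x,y),z);n=np.hypot(x,y);x,y=x/n*t,y/n*t
    else: x,y=x/z,y/z
    return K[0][0]*x+K[0][2],K[1][1]*y+K[1][2]
E
python3 - <<'E'
from h import *
a=snap('top','t0.png');b=snap('side','s0.png')
for s in(a,b):print(s['K'],s['origin'],s['orientation'])
print(env.read_state())
E
```

```text
[[519.43418234   0.         316.65041655]
 [  0.         519.43418234 235.95251331]
 [  0.           0.           1.        ]] [ 0.44132963 -0.04467218  1.03434735] [-0.70608005 -0.032508    0.04079148  0.70620836]
[[463.81734601   0.         310.79043774]
 [  0.         463.81734601 238.13832734]
 [  0.           0.           1.        ]] [ 0.54141398 -0.83296307  0.59821889] [ 0.87783011  0.47882756 -0.00763177  0.00895673]
{'time_s': 0.1, 'q': array([-1.12000030e+00,  1.26325313e-01, -4.05157228e-02,  1.40540872e+00,
       -1.58032247e-06,  1.57080455e+00]), 'joint_velocities': array([-5.64650360e-04, -1.88277034e-03,  1.92715137e-03, -3.82521013e-04,
        6.68175955e-04,  6.37999122e-05]), 'effort': array([ 1.01477760e-04, -4.36900842e+01,  3.53609455e+01,  1.35979248e-02,
       -6.80881953e-05, -1.20973328e-05]), 'tool_pos': array([ 0.22858468, -0.47224706,  0.25559938]), 'tcp_rot': array([-7.08154287e-04,  9.74705892e-01,  2.23490260e-01, -1.63189453e-04]), 'wrist_force': array([-0.2124598 , -0.02625183, -0.75358337]), 'wrist_torque': array([0.02549288, 0.01887336, 0.02722405]), 'gripper_width': 0.08504827085998477}
```

View pics/t0.png

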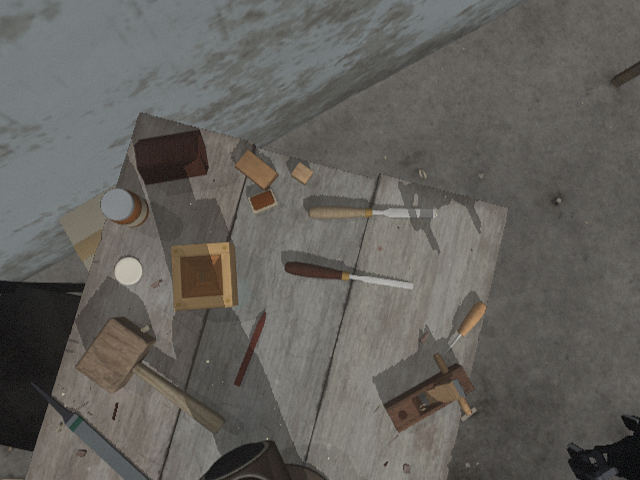

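View pics/s0.png

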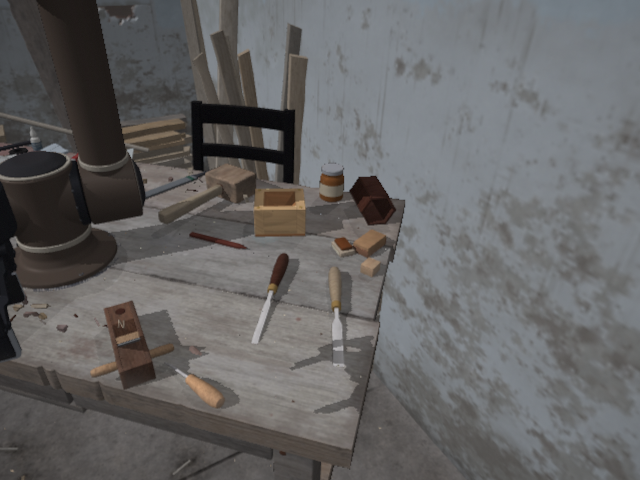

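The top view shows the dark chisel with its butt at about (285,267) and tip at (413,287). The stand covers about (172..236, 243..308) with the socket near (204,274), and the pale chisel lies at row 212. In the side view the dark butt is at (283,255) and the tip at (255,342).

Run:
```python
from h import *
s=load('t0.png');b=load('s0.png')
im=s['color'][:,:,::-1]
a=cv2.resize(im[235:315,165:245],(480,480),interpolation=cv2.INTER_CUBIC)
c=cv2.resize(im[250:300,278:420],None,fx=5,fy=5,interpolation=cv2.INTER_CUBIC)[:, :]
o=np.zeros((740,710,3),np.uint8);o[:480,:480]=a;o[485:735,:710]=c
cv2.imwrite('pics/crop.png',o)
for n,u,v,z in[('butt',285,267,.0135),('tip',413,287,.004)]:print(n,onplane(s,u,v,z))
for n,u,v,z in[('butt',285,254,.0135),('tip',255,342,.004)]:print(n,onplane(b,u,v,z))
```

```text
butt [0.48630012 0.00547504 0.0135    ]
tip [ 0.44711106 -0.2473645   0.004     ]
butt [0.49025956 0.00815907 0.0135    ]
tip [ 0.45192071 -0.24979622  0.004     ]
```

View pics/crop.png

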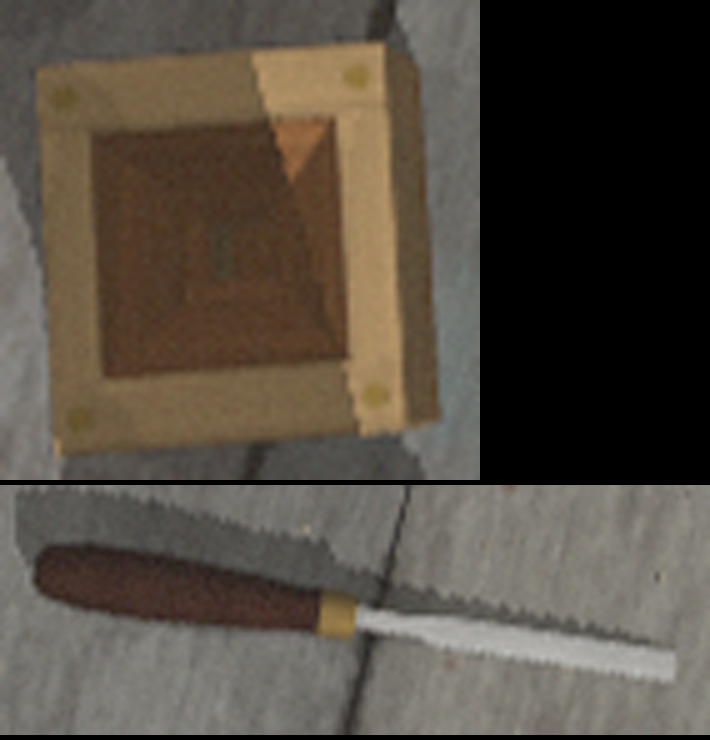

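```bash
python3 - <<'E'
from h import *
s=load('t0.png');b=load('s0.png')
print('nose',env.nose_length)
c=np.array([onplane(s,165+u/6,235+v/6,.075) for u,v in[(92,132),(337,117),(350,358),(103,377)]])
print(c,c.mean(0),np.linalg.norm(np.roll(c,1,0)-c,axis=1)); print(proj(b,c.mean(0)))
butt=onplane(s,285,267,.0135);tip=onplane(s,413.2,286,.004)
butt=(butt+onplane(b,285,254,.0135))/2;tip=(tip+onplane(b,255,342,.004))/2
d=(tip-butt)[:2];print(np.linalg.norm(d));d/=np.linalg.norm(d)
g=butt[:2]+.014*d;print('grasp',g,d)
st=env.read_state();r=rot(st['tcp_rot']);x=r.as_matrix()[:,0];print(r.as_matrix().round(3))
for e in(d,-d):
    print('yaw world',np.degrees(np.arctan2(x[0]*e[1]-x[1]*e[0],x[:2]@e)))
print('slide mm',r.inv().apply(np.r_[g,.15]-st['tool_pos'])*1e3)
E
python3 -m handwheel --help 2>&1 | head -20
```

```text
nose 0.025
[[0.50206421 0.19538992 0.075     ]
 [0.50668143 0.12035213 0.075     ]
 [0.43298881 0.11505051 0.075     ]
 [0.42730103 0.19008098 0.075     ]] [0.46725887 0.15521838 0.075     ] [0.07495144 0.0751797  0.07388307 0.07524574]
(np.float64(278.59202231990065), np.float64(197.81669707238504))
0.2583922515397663
grasp [ 0.48623291 -0.00703249] [-0.14620939 -0.98925367]
[[ 0.9    0.436 -0.001]
 [ 0.436 -0.9    0.001]
 [-0.    -0.001 -1.   ]]
yaw world -124.23555735487267
yaw world 55.764442645127346
slide mm [ 434.59266281 -306.33692883  106.04403607]
invalid input: not JSON, or not a number
```

```bash
python3 -m handwheel '[{"slide":[32,-23,0],"delta_rot":[0,0,0],"claw":0.3},{"slide":[64,-45,0],"delta_rot":[0,0,0],"claw":0.3},{"slide":[96,-68,0],"delta_rot":[0,0,0],"claw":0.3},{"slide":[128,-90,0],"delta_rot":[0,0,0],"claw":0.3},{"slide":[160,-113,0],"delta_rot":[0,0,0],"claw":0.3}]' 60
python3 -m handwheel '[{"slide":[32,-23,0],"delta_rot":[0,0,-0.1],"claw":0.3},{"slide":[64,-45,0],"delta_rot":[0,0,-0.2],"claw":0.3},{"slide":[96,-68,0],"delta_rot":[0,0,-0.3],"claw":0.3},{"slide":[128,-90,0],"delta_rot":[0,0,-0.4],"claw":0.3},{"slide":[160,-113,0],"delta_rot":[0,0,-0.5],"claw":0.3}]'
cat > go.py <<'E'
# usage: go.py x y z yawdeg -> remaining slide (tool axes, mm) and turn
import sys
from h import *
t=[float(a) for a in sys.argv[1:]];st=env.read_state();r=rot(st['tcp_rot']);q=r.as_matrix()
print('t',st['time_s'],'pos',st['tool_pos'].round(4),'w',round(st['gripper_width'],4),'F',st['wrist_force'].round(1),'q',st['q'].round(2))
print('slide',(r.inv().apply(np.array(t[:3])-st['tool_pos'])*1e3).round(1))
a=np.radians(t[3]);tgt=R.from_matrix(np.array([[np.cos(a),np.sin(a),0],[np.sin(a),-np.cos(a),0],[0,0,-1]]))
print('rot',(r.inv()*tgt).as_rotvec().round(3))
E
python3 go.py .4862 -.0070 .15 81.6
```

```text
time_s: 0.52
tool_pos: [0.3237, -0.2995, 0.2559]
tcp_rot: [-0.0, 0.975, 0.223, -0.0]
wrist_force: [0.4, -0.4, -0.1]
gripper_width: 0.0555
time_s: 0.93
tool_pos: [0.4186, -0.1278, 0.2562]
tcp_rot: [0.0, 0.888, 0.46, -0.0]
wrist_force: [1.2, -0.3, 0.1]
gripper_width: 0.0553
t 0.9333 pos [ 0.4186 -0.1278  0.2562] w 0.0553 F [ 1.2 -0.3  0.1] q [-0.3  -0.04 -0.21  1.4  -0.    1.89]
slide [137.7 -14.6 106.1]
rot [-0.     0.    -0.469]
```

```bash
python3 -m handwheel '[{"slide":[27,-3,20],"delta_rot":[0,0,-0.1],"claw":0.3},{"slide":[55,-6,40],"delta_rot":[0,0,-0.2],"claw":0.3},{"slide":[82,-9,60],"delta_rot":[0,0,-0.3],"claw":0.3},{"slide":[110,-12,80],"delta_rot":[0,0,-0.4],"claw":0.3},{"slide":[138,-15,90],"delta_rot":[0,0,-0.469],"claw":0.3}]'
python3 -m handwheel '[{"slide":[0,0,0],"delta_rot":[0,0,0],"claw":0.3},{"slide":[0,0,0],"delta_rot":[0,0,0],"claw":0.3}]'
python3 go.py .4862 -.0070 .15 81.6
python3 -c "
from h import *
s=snap('wrist','w1.png');print(s['K'],s['origin'],s['orientation'])"
```

```text
time_s: 1.35
tool_pos: [0.4854, -0.0072, 0.1636]
tcp_rot: [-0.001, 0.757, 0.654, -0.001]
wrist_force: [-0.0, -0.5, -0.4]
gripper_width: 0.0555
time_s: 1.52
tool_pos: [0.4859, -0.0076, 0.1651]
tcp_rot: [-0.001, 0.758, 0.653, -0.001]
wrist_force: [-0.4, 0.1, -0.2]
gripper_width: 0.0559
t 1.5167 pos [ 0.4859 -0.0076  0.1651] w 0.0559 F [-0.4  0.1 -0.2] q [-0.02  0.07 -0.3   1.2  -0.    1.7 ]
slide [ 0.7  0.3 15.1]
rot [-0.003  0.001 -0.002]
[[371.64829954   0.         318.32257372]
 [  0.         371.64829954 241.68299278]
 [  0.           0.           1.        ]] [0.49739422 0.07179042 0.28229288] [ 0.98467533 -0.15775466  0.01334092 -0.07314363]
```

View pics/w1.png

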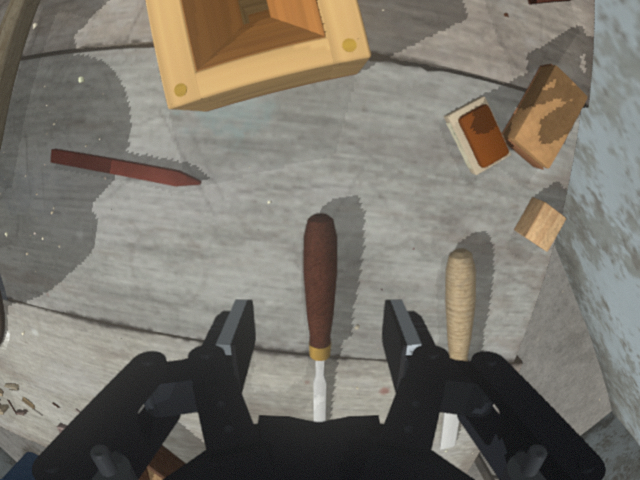

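The wrist view shows the dark butt at (321,213), with the handle running down to the ferrule at (319,352) between the open fingers. The pale handle is to the right, clear of the fingers.

Run:
```python
from h import *
s=load('w1.png')
b=onplane(s,321,213,.0135,True);f=onplane(s,319.5,350,.0135,True);t=onplane(s,320,420,.008,True)
print(b,f,t,np.linalg.norm(f-b));d=(f-b)[:2];d/=np.linalg.norm(d)
print('yaw',np.degrees(np.arctan2(-d[1],-d[0])),'grasp',b[:2]+.014*d)
```

```text
[0.48873009 0.006353   0.0135    ] [ 0.46974067 -0.11378738  0.0135    ] [ 0.45653125 -0.20638176  0.008     ] 0.12163185084238312
yaw 81.01812138187634 grasp [ 0.48654438 -0.00747533]
```

```bash
python3 -m handwheel '[{"slide":[0,0,35],"delta_rot":[0,0,0],"claw":0.3},{"slide":[0,0,70],"delta_rot":[0,0,0],"claw":0.3},{"slide":[0,0,100],"delta_rot":[0,0,0],"claw":0.3},{"slide":[0,0,120],"delta_rot":[0,0,0],"claw":0.3},{"slide":[0,-1,134],"delta_rot":[0,0,0],"claw":0.3}]' 60
python3 -m handwheel '[{"slide":[0,0,0],"delta_rot":[0,0,0],"claw":0.3},{"slide":[0,0,0],"delta_rot":[0,0,0],"claw":0.3}]'
python3 go.py .4865 -.0075 .027 81.3
```

```text
time_s: 1.98
tool_pos: [0.484, -0.0098, 0.0308]
tcp_rot: [-0.0, 0.759, 0.651, -0.001]
wrist_force: [0.4, -0.0, -0.1]
gripper_width: 0.0556
time_s: 2.15
tool_pos: [0.4848, -0.0095, 0.0326]
tcp_rot: [-0.0, 0.759, 0.651, -0.0]
wrist_force: [0.2, 0.8, -0.4]
gripper_width: 0.0558
t 2.15 pos [ 0.4848 -0.0095  0.0326] w 0.0558 F [ 0.2  0.8 -0.4] q [-0.02  0.15 -0.51  0.9  -0.    1.7 ]
slide [2.2 1.4 5.6]
rot [-0.001  0.    -0.001]
```

```bash
python3 -m handwheel '[{"slide":[2,1.5,4.5],"delta_rot":[0,0,0],"claw":0.3},{"slide":[2,1.5,4.5],"delta_rot":[0,0,0],"claw":0.3},{"slide":[2,1.5,4.5],"delta_rot":[0,0,0],"claw":-0.1},{"slide":[2,1.5,4.5],"delta_rot":[0,0,0],"claw":-1},{"slide":[2,1.5,4.5],"delta_rot":[0,0,0],"claw":-1}]' 60
python3 -m handwheel '[{"slide":[0,0,0],"delta_rot":[0,0,0],"claw":-1},{"slide":[0,0,0],"delta_rot":[0,0,0],"claw":-1},{"slide":[0,0,0],"delta_rot":[0,0,0],"claw":-1},{"slide":[0,0,0],"delta_rot":[0,0,0],"claw":-1}]' 60
python3 go.py .4865 -.0075 .027 81.3
```

```text
time_s: 2.57
tool_pos: [0.4876, -0.0068, 0.0287]
tcp_rot: [0.0, 0.758, 0.652, 0.0]
wrist_force: [-3.3, -0.3, 7.6]
gripper_width: 0.0225
time_s: 2.9
tool_pos: [0.4875, -0.0068, 0.0288]
tcp_rot: [0.0, 0.758, 0.652, 0.0]
wrist_force: [-1.4, 0.8, 5.6]
gripper_width: 0.0223
t 2.9 pos [ 0.4875 -0.0068  0.0288] w 0.0223 F [-1.4  0.8  5.6] q [-0.01  0.16 -0.52  0.89 -0.    1.71]
slide [-0.9 -0.9  1.8]
rot [ 0.001 -0.     0.001]
```

```bash
python3 -m handwheel '[{"slide":[0,0,-5],"delta_rot":[0,0,0],"claw":-1},{"slide":[0,0,-15],"delta_rot":[0,0,0],"claw":-1},{"slide":[0,0,-28],"delta_rot":[0,0,0],"claw":-1},{"slide":[0,0,-40],"delta_rot":[0,0,0],"claw":-1},{"slide":[0,0,-50],"delta_rot":[0,0,0],"claw":-1}]' 60
python3 -m handwheel '[{"slide":[0,0,-15],"delta_rot":[0,0,0],"claw":-1},{"slide":[0,0,-35],"delta_rot":[0,0,0],"claw":-1},{"slide":[0,0,-60],"delta_rot":[0,0,0],"claw":-1},{"slide":[0,0,-85],"delta_rot":[0,0,0],"claw":-1},{"slide":[0,0,-105],"delta_rot":[0,0,0],"claw":-1}]' 60
python3 go.py .4865 -.0075 .37 81.3
python3 -c "
from h import *
s=snap('side','s2.png')"
```

```text
time_s: 3.32
tool_pos: [0.4873, -0.0067, 0.0794]
tcp_rot: [0.0, 0.758, 0.652, 0.0]
wrist_force: [0.5, 0.1, -2.3]
gripper_width: 0.0224
time_s: 3.73
tool_pos: [0.4871, -0.0067, 0.1853]
tcp_rot: [0.0, 0.758, 0.652, 0.001]
wrist_force: [0.2, -0.1, -1.2]
gripper_width: 0.0228
t 3.7333 pos [ 0.4871 -0.0067  0.1853] w 0.0228 F [ 0.2 -0.1 -1.2] q [-0.01  0.06 -0.26  1.24  0.    1.71]
slide [  -0.8   -0.3 -184.7]
rot [ 0.001 -0.     0.001]
```

View pics/s2.png

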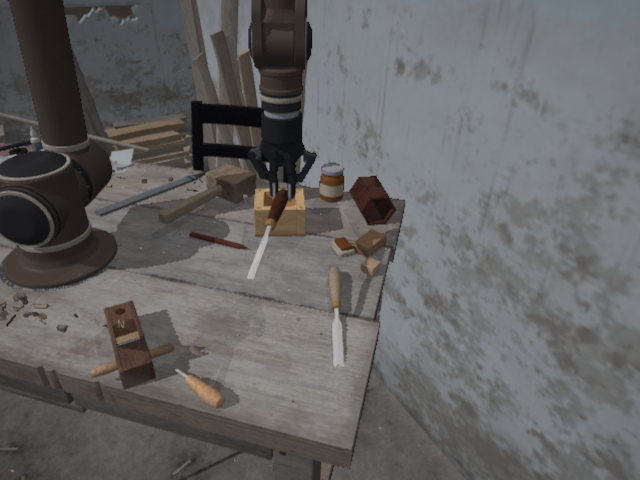

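The chisel is held off the bench with its blade roughly level: the butt is in the fingers at about (280,195) and the tip is at (250,277). The pale chisel hasn't moved. I'll raise it further with the grip still firm.

```bash
python3 -m handwheel '[{"slide":[0,0,-20],"delta_rot":[0,0,0],"claw":-1},{"slide":[0,0,-45],"delta_rot":[0,0,0],"claw":-1},{"slide":[0,0,-75],"delta_rot":[0,0,0],"claw":-1},{"slide":[0,0,-100],"delta_rot":[0,0,0],"claw":-1},{"slide":[0,0,-120],"delta_rot":[0,0,0],"claw":-1}]' 60
python3 -m handwheel '[{"slide":[0,0,-15],"delta_rot":[0,0,0],"claw":-1},{"slide":[0,0,-35],"delta_rot":[0,0,0],"claw":-1},{"slide":[0,0,-55],"delta_rot":[0,0,0],"claw":-1},{"slide":[0,0,-75],"delta_rot":[0,0,0],"claw":-1},{"slide":[0,0,-80],"delta_rot":[0,0,0],"claw":-1}]' 60
python3 go.py .4865 -.0075 .37 81.3
python3 - <<'E'
from h import *
s=load('s2.png')
# tip pixel 250,277 ; intersect with vertical plane along chisel dir
K=s['K'];d=rot(s['orientation']).apply([(250-K[0][2])/K[0][0],-(277-K[1][2])/K[1][1],-1]);o=s['origin']
g=np.array([.487,-.0067]);e=np.array([-.149,-.989]);n=np.array([-e[1],e[0]])
t=((g-o[:2])@n)/(d[:2]@n);p=o+t*d;print('tip',p,'dist',(p[:2]-g)@e)
E
python3 -m handwheel '[{"slide":[0,0,0],"delta_rot":[0,0,0],"claw":-1}]' 9
```

```text
time_s: 4.2
tool_pos: [0.487, -0.0067, 0.3051]
tcp_rot: [0.001, 0.758, 0.652, 0.001]
wrist_force: [-0.3, -0.2, -1.3]
gripper_width: 0.0228
time_s: 4.62
tool_pos: [0.4873, -0.0067, 0.3857]
tcp_rot: [0.001, 0.758, 0.652, 0.001]
wrist_force: [-0.7, 1.1, -2.2]
gripper_width: 0.0227
t 4.6167 pos [ 0.4873 -0.0067  0.3857] w 0.0227 F [-0.7  1.1 -2.2] q [-0.01  0.09  0.2   1.68  0.    1.71]
slide [-0.9 -0.7 15.7]
rot [ 0.004 -0.001  0.001]
tip [ 0.45027726 -0.25045026  0.14748753] dist 0.24654069670388226
time_s: 4.7
tool_pos: [0.4875, -0.0067, 0.384]
tcp_rot: [0.001, 0.758, 0.652, 0.001]
wrist_force: [0.6, 0.5, -1.8]
gripper_width: 0.0226
```

```bash
python3 -m handwheel '[{"slide":[0,0,0],"delta_rot":[0,0,0],"claw":-1},{"slide":[0,0,0],"delta_rot":[0,0,0],"claw":-1},{"slide":[0,0,0],"delta_rot":[0,0,0],"claw":-1},{"slide":[0,0,0],"delta_rot":[0,0,0],"claw":-1},{"slide":[0,0,0],"delta_rot":[0,0,0],"claw":-1}]' 9
python3 -c "
from h import *
print(env.read_state()['wrist_torque'])
s=snap('side','s3.png')"
```

```text
time_s: 5.12
tool_pos: [0.4868, -0.0068, 0.3821]
tcp_rot: [-0.0, 0.758, 0.652, -0.0]
wrist_force: [-0.9, -0.9, -1.8]
gripper_width: 0.0224
[ 0.15784624 -0.05341703  0.00649853]
```

View pics/s3.png

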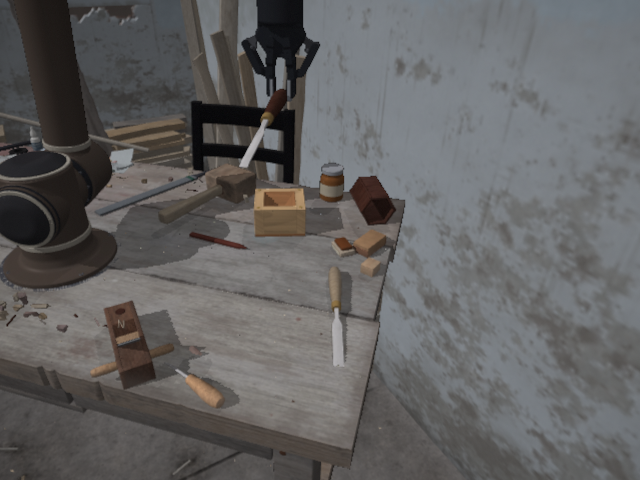

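The chisel still looks close to level after commanding 9 N, with its tip at (243,167). 9 N may be below what the FORCE value can give, which is 20 N at least. I'll check the angle, then ease through the opening in small steps, using the wrist torque as a guide.

```bash
cat > tip.py <<'E'
from h import *
import sys
def tip(f,u,v):
    s=load(f);K=s['K'];d=rot(s['orientation']).apply([(u-K[0][2])/K[0][0],-(v-K[1][2])/K[1][1],-1]);o=s['origin']
    g=np.array([.487,-.0067]);e=np.array([-.149,-.989]);n=np.array([-e[1],e[0]])
    t=((g-o[:2])@n)/(d[:2]@n);p=o+t*d;return p
if __name__=='__main__': print(tip(sys.argv[1],float(sys.argv[2]),float(sys.argv[3])))
E
python3 tip.py s3.png 243 167
python3 -m handwheel '[{"slide":[0,0,0],"delta_rot":[0,0,0],"claw":-0.6},{"slide":[0,0,0],"delta_rot":[0,0,0],"claw":-0.6},{"slide":[0,0,0],"delta_rot":[0,0,0],"claw":-0.6}]' 20
python3 -c "
from h import *
print(env.read_state()['wrist_torque'])"
python3 -m handwheel '[{"slide":[0,0,0],"delta_rot":[0,0,0],"claw":-0.52},{"slide":[0,0,0],"delta_rot":[0,0,0],"claw":-0.52},{"slide":[0,0,0],"delta_rot":[0,0,0],"claw":-0.52}]' 20
python3 -c "
from h import *
print(env.read_state()['wrist_torque'])"
```

```text
[ 0.45012699 -0.25144771  0.33624408]
time_s: 5.42
tool_pos: [0.4871, -0.0068, 0.3828]
tcp_rot: [0.0, 0.758, 0.652, 0.0]
wrist_force: [-0.4, 1.1, -0.9]
gripper_width: 0.0229
[ 0.07931977  0.00276314 -0.00738132]
time_s: 5.67
tool_pos: [0.4871, -0.0068, 0.3828]
tcp_rot: [0.0, 0.758, 0.652, 0.0]
wrist_force: [0.1, -0.0, -1.0]
gripper_width: 0.0225
[ 0.0879193  -0.00578866  0.0137844 ]
```

```bash
cat > ang.py <<'E'
# chisel angle seen from side: pixels that differ from the s2 picture (same scene, arm low) below the gripper
from h import *
import sys
s=snap('side',sys.argv[1]);a=s['color'].astype(int);b=load('s0.png')['color'].astype(int)
m=(np.abs(a-b).sum(2)>70);m[:97]=0;m[:,:200]=0;m[:,340:]=0
m=cv2.morphologyEx(m.astype(np.uint8),cv2.MORPH_OPEN,np.ones((2,2)))
n,l,st,c=cv2.connectedComponentsWithStats(m)
for i in np.argsort(-st[1:,4])[:3]+1:
    vs,us=np.where(l==i);k=vs.argmax();print(st[i],'lowest',us[k],vs[k],'leftmost',us.min(),vs[us.argmin()])
E
python3 ang.py s4.png; python3 -m handwheel '[{"slide":[0,0,0],"delta_rot":[0,0,0],"claw":-0.52},{"slide":[0,0,0],"delta_rot":[0,0,0],"claw":-0.49},{"slide":[0,0,0],"delta_rot":[0,0,0],"claw":-0.49}]' 20
python3 ang.py s5.png;python3 go.py .487 -.007 .37 81.3
```

```text
[ 201  174  120   39 1494] lowest 223 212 leftmost 201 193
[ 252  254   48   91 1334] lowest 253 344 leftmost 252 342
[216 212  40  30 765] lowest 228 241 leftmost 216 217
time_s: 5.97
tool_pos: [0.4871, -0.0067, 0.3828]
tcp_rot: [-0.0, 0.758, 0.652, -0.0]
wrist_force: [-0.1, 0.4, -1.1]
gripper_width: 0.0227
[ 201  174  120   39 1490] lowest 223 212 leftmost 201 193
[ 252  254   48   91 1332] lowest 253 344 leftmost 252 342
[216 212  40  30 764] lowest 228 241 leftmost 216 217
t 6.0167 pos [ 0.4871 -0.0068  0.3828] w 0.0227 F [ 0.1 -0.6 -1.2] q [-0.01  0.09  0.2   1.68  0.    1.71]
slide [-0.2 -0.  12.8]
rot [-0.     0.     0.001]
```

Run:
```python
from h import *
o=np.hstack([cv2.resize(load(f)['color'][20:260,200:340,::-1],None,fx=2.5,fy=2.5) for f in('s4.png','s5.png')])
cv2.imwrite('pics/c5.png',o)
```

```text
(no output)
```

View pics/c5.png

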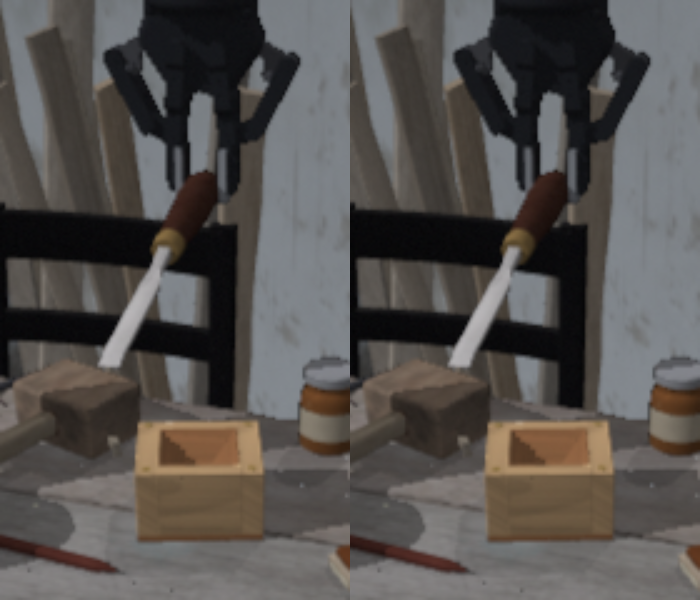

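The tip hasn't moved: it is at about (240,166) in both frames, with the chisel still level. I'll try a lower force and then finer opening steps, flagging motion by comparing each picture with the last.

```bash
cat > mv.py <<'E'
from h import *
import sys
s=snap('side',sys.argv[1]);a=s['color'].astype(int);b=load('s5.png')['color'].astype(int)
d=np.abs(a-b).sum(2)[20:260,200:340];st=env.read_state()
print('changed px',(d>60).sum(),'w',st['gripper_width'],'tq',st['wrist_torque'].round(3),'Fz',st['wrist_force'][2])
E
python3 -m handwheel '[{"slide":[0,0,0],"delta_rot":[0,0,0],"claw":-1},{"slide":[0,0,0],"delta_rot":[0,0,0],"claw":-1},{"slide":[0,0,0],"delta_rot":[0,0,0],"claw":-1},{"slide":[0,0,0],"delta_rot":[0,0,0],"claw":-1},{"slide":[0,0,0],"delta_rot":[0,0,0],"claw":-1}]' 7 >/dev/null
python3 mv.py s6.png
python3 -m handwheel '[{"slide":[0,0,0],"delta_rot":[0,0,0],"claw":-0.475},{"slide":[0,0,0],"delta_rot":[0,0,0],"claw":-0.475}]' 20 >/dev/null
python3 mv.py s7.png
python3 -m handwheel '[{"slide":[0,0,0],"delta_rot":[0,0,0],"claw":-0.47},{"slide":[0,0,0],"delta_rot":[0,0,0],"claw":-0.47}]' 20 >/dev/null
python3 mv.py s8.png
```

```text
changed px 1 w 0.02247992292028403 tq [0.101 0.001 0.001] Fz -1.668271254601731
changed px 11 w 0.022281946776500687 tq [ 0.113 -0.03   0.021] Fz -0.6551512112185635
changed px 198 w 0.0228312058449921 tq [ 0.142 -0.024 -0.038] Fz -1.5054485000091837
```

```bash
python3 -m handwheel '[{"slide":[0,0,0],"delta_rot":[0,0,0],"claw":-0.47},{"slide":[0,0,0],"delta_rot":[0,0,0],"claw":-0.47},{"slide":[0,0,0],"delta_rot":[0,0,0],"claw":-0.47},{"slide":[0,0,0],"delta_rot":[0,0,0],"claw":-0.47}]' >/dev/null
python3 mv.py s9.png
python3 - <<'E'
from h import *
o=np.hstack([cv2.resize(load(f)['color'][20:260,200:340,::-1],None,fx=2.5,fy=2.5) for f in('s8.png','s9.png')])
cv2.imwrite('pics/c9.png',o)
E
```

```text
changed px 190 w 0.022741125745454588 tq [ 0.123 -0.029 -0.025] Fz -1.0828586587473739
```

View pics/c9.png

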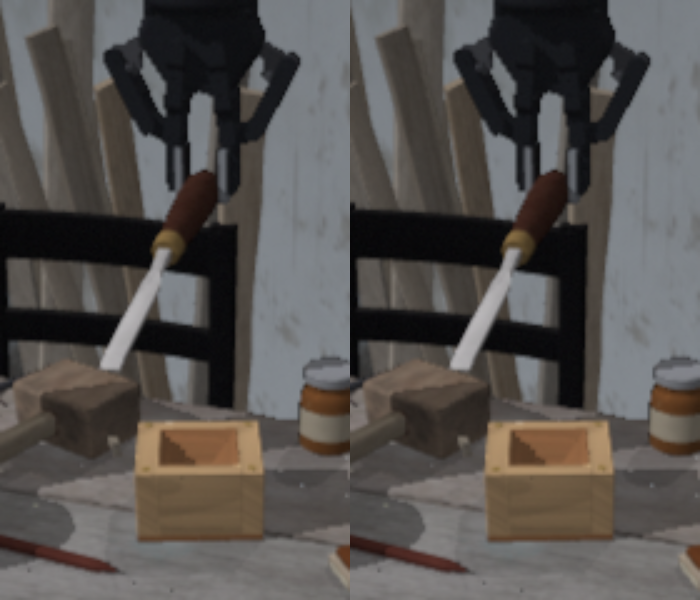

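The tip has sagged about 1–2 px (now about (240,168)), so the opening does ease the grip. I'll go on in fine steps.

```bash
python3 -m handwheel '[{"slide":[0,0,0],"delta_rot":[0,0,0],"claw":-0.467},{"slide":[0,0,0],"delta_rot":[0,0,0],"claw":-0.467},{"slide":[0,0,0],"delta_rot":[0,0,0],"claw":-0.467}]' >/dev/null
python3 mv.py s10.png
python3 -m handwheel '[{"slide":[0,0,0],"delta_rot":[0,0,0],"claw":-0.464},{"slide":[0,0,0],"delta_rot":[0,0,0],"claw":-0.464},{"slide":[0,0,0],"delta_rot":[0,0,0],"claw":-0.464}]' >/dev/null
python3 mv.py s11.png
```

```text
changed px 240 w 0.02282994455712911 tq [0.113 0.013 0.007] Fz -1.2797425519483436
changed px 317 w 0.023074688302278594 tq [0.128 0.017 0.014] Fz -1.1787872455282302
```

```bash
python3 -m handwheel '[{"slide":[0,0,0],"delta_rot":[0,0,0],"claw":-0.464},{"slide":[0,0,0],"delta_rot":[0,0,0],"claw":-0.464},{"slide":[0,0,0],"delta_rot":[0,0,0],"claw":-0.464},{"slide":[0,0,0],"delta_rot":[0,0,0],"claw":-0.464}]' >/dev/null
python3 mv.py s12.png
python3 -m handwheel '[{"slide":[0,0,0],"delta_rot":[0,0,0],"claw":-0.461},{"slide":[0,0,0],"delta_rot":[0,0,0],"claw":-0.461},{"slide":[0,0,0],"delta_rot":[0,0,0],"claw":-0.461}]' >/dev/null
python3 mv.py s13.png
```

```text
changed px 322 w 0.023022583356537462 tq [ 0.1   -0.039 -0.001] Fz -1.1795243403461366
changed px 373 w 0.02325004337723051 tq [0.084 0.03  0.04 ] Fz -1.1285211026800495
```

```bash
python3 -m handwheel '[{"slide":[0,0,0],"delta_rot":[0,0,0],"claw":-0.458},{"slide":[0,0,0],"delta_rot":[0,0,0],"claw":-0.458},{"slide":[0,0,0],"delta_rot":[0,0,0],"claw":-0.458}]' >/dev/null
python3 mv.py s14.png
python3 -m handwheel '[{"slide":[0,0,0],"delta_rot":[0,0,0],"claw":-0.455},{"slide":[0,0,0],"delta_rot":[0,0,0],"claw":-0.455},{"slide":[0,0,0],"delta_rot":[0,0,0],"claw":-0.455}]' >/dev/null
python3 mv.py s15.png
python3 -m handwheel '[{"slide":[0,0,0],"delta_rot":[0,0,0],"claw":-0.452},{"slide":[0,0,0],"delta_rot":[0,0,0],"claw":-0.452},{"slide":[0,0,0],"delta_rot":[0,0,0],"claw":-0.452}]' >/dev/null
python3 mv.py s16.png
python3 - <<'E'
from h import *
o=np.hstack([cv2.resize(load(f)['color'][20:260,200:340,::-1],None,fx=2.5,fy=2.5) for f in('s13.png','s16.png')])
cv2.imwrite('pics/c16.png',o)
E
```

```text
changed px 492 w 0.023390227202601546 tq [ 0.106 -0.053  0.004] Fz -0.9758433703080502
changed px 997 w 0.02365086925247471 tq [0.155 0.028 0.005] Fz -0.9862918254708812
changed px 1317 w 0.02326665104309363 tq [ 0.151 -0.026 -0.005] Fz -2.1586826482279964
```

View pics/c16.png

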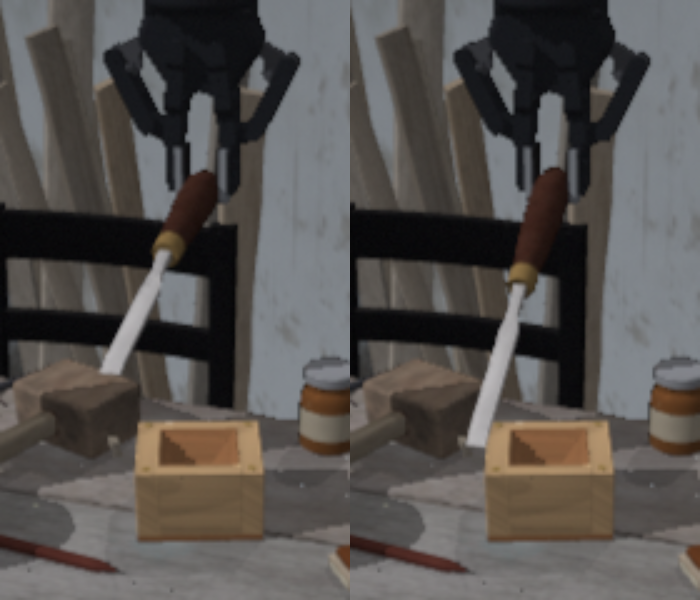

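The chisel is now well below level, with its tip at about (251,197) in full-image pixels, and still held. I'll track the tip by brightness from here.

```bash
cat > trk.py <<'E'
from h import *
from tip import tip
import sys
f=sys.argv[1]
if len(sys.argv)<3: snap('side',f)
a=load(f)['color'].astype(int);b=load('s0.png')['color'].astype(int)
m=((np.abs(a-b).sum(2)>50)&(a.min(2)>120));m[:97]=0;m[:,:215]=0;m[:,320:]=0;m[300:]=0
n,l,st,c=cv2.connectedComponentsWithStats(m.astype(np.uint8))
if n>1:
    i=1+st[1:,4].argmax();vs,us=np.where(l==i);w=vs>=vs.max()-1;u,v=us[w].mean(),vs.max()
    print(f,'blade',st[i],'tip px',u,v,'pos',tip(f,u,v).round(3))
s=env.read_state();print('t',s['time_s'],'w',s['gripper_width'].round(5),'tq',s['wrist_torque'].round(3))
E
for f in s12 s14 s16;do python3 trk.py $f.png o;done
python3 -m handwheel '[{"slide":[0,0,0],"delta_rot":[0,0,0],"claw":-0.452},{"slide":[0,0,0],"delta_rot":[0,0,0],"claw":-0.452},{"slide":[0,0,0],"delta_rot":[0,0,0],"claw":-0.452}]' >/dev/null
python3 trk.py s17.png
python3 -m handwheel '[{"slide":[0,0,0],"delta_rot":[0,0,0],"claw":-0.450},{"slide":[0,0,0],"delta_rot":[0,0,0],"claw":-0.450},{"slide":[0,0,0],"delta_rot":[0,0,0],"claw":-0.450}]' >/dev/null
python3 trk.py s18.png
```

```text
s12.png blade [240 120  28  49 359] tip px 243.76470588235293 168 pos [ 0.451 -0.248  0.333]
s14.png blade [240 121  28  51 364] tip px 244.46153846153845 171 pos [ 0.451 -0.246  0.328]
s16.png blade [246 134  23  65 448] tip px 250.6 198 pos [ 0.454 -0.224  0.274]
s17.png blade [247 135  22  65 449] tip px 250.9090909090909 199 pos [ 0.454 -0.223  0.272]
s18.png blade [247 136  22  67 459] tip px 251.07692307692307 202 pos [ 0.454 -0.223  0.267]Traceback (most recent call last):
  File "trk.py", line 12, in <module>
    s=env.read_state();print('t',s['time_s'],'w',s['gripper_width'].round(5),'tq',s['wrist_torque'].round(3))
                                                 ^^^^^^^^^^^^^^^^^^^^^^^^
AttributeError: 'float' object has no attribute 'round'
Traceback (most recent call last):
  File "trk.py", line 12, in <module>
    s=env.read_state();print('t',s['time_s'],'w',s['gripper_width'].round(5),'tq',s['wrist_torque'].round(3))
                                                 ^^^^^^^^^^^^^^^^^^^^^^^^
AttributeError: 'float' object has no attribute 'round'
Traceback (most recent c
[... 214 characters left out ...]
^^^^^^^^^^^^^^^^^^
AttributeError: 'float' object has no attribute 'round'
Traceback (most recent call last):
  File "trk.py", line 12, in <module>
    s=env.read_state();print('t',s['time_s'],'w',s['gripper_width'].round(5),'tq',s['wrist_torque'].round(3))
                                                 ^^^^^^^^^^^^^^^^^^^^^^^^
AttributeError: 'float' object has no attribute 'round'
Traceback (most recent call last):
  File "trk.py", line 12, in <module>
    s=env.read_state();print('t',s['time_s'],'w',s['gripper_width'].round(5),'tq',s['wrist_torque'].round(3))
                                                 ^^^^^^^^^^^^^^^^^^^^^^^^
AttributeError: 'float' object has no attribute 'round'
```

```bash
sed -i "s/s\['gripper_width'\].round(5)/round(s['gripper_width'],5)/" trk.py
python3 -m handwheel '[{"slide":[0,0,0],"delta_rot":[0,0,0],"claw":-0.448},{"slide":[0,0,0],"delta_rot":[0,0,0],"claw":-0.448},{"slide":[0,0,0],"delta_rot":[0,0,0],"claw":-0.448}]' >/dev/null
python3 trk.py s19.png
python3 -m handwheel '[{"slide":[0,0,0],"delta_rot":[0,0,0],"claw":-0.446},{"slide":[0,0,0],"delta_rot":[0,0,0],"claw":-0.446},{"slide":[0,0,0],"delta_rot":[0,0,0],"claw":-0.446}]' >/dev/null
python3 trk.py s20.png
```

```text
s19.png blade [247 137  22  66 461] tip px 250.73333333333332 202 pos [ 0.454 -0.224  0.268]
t 10.3833 w 0.02372 tq [ 0.079 -0.028 -0.029]
s20.png blade [249 142  21  71 489] tip px 252.5 212 pos [ 0.455 -0.218  0.247]
t 10.6833 w 0.02381 tq [ 0.131  0.035 -0.033]
```

```bash
python3 -m handwheel '[{"slide":[0,0,0],"delta_rot":[0,0,0],"claw":-0.444},{"slide":[0,0,0],"delta_rot":[0,0,0],"claw":-0.444},{"slide":[0,0,0],"delta_rot":[0,0,0],"claw":-0.444}]' >/dev/null
python3 trk.py s21.png
python3 -m handwheel '[{"slide":[0,0,0],"delta_rot":[0,0,0],"claw":-0.442},{"slide":[0,0,0],"delta_rot":[0,0,0],"claw":-0.442},{"slide":[0,0,0],"delta_rot":[0,0,0],"claw":-0.442}]' >/dev/null
python3 trk.py s22.png
python3 -m handwheel '[{"slide":[0,0,0],"delta_rot":[0,0,0],"claw":-0.440},{"slide":[0,0,0],"delta_rot":[0,0,0],"claw":-0.440},{"slide":[0,0,0],"delta_rot":[0,0,0],"claw":-0.440}]' >/dev/null
python3 trk.py s23.png
```

```text
s21.png blade [252 146  19  74 509] tip px 255.5 219 pos [ 0.457 -0.204  0.227]
t 10.9833 w 0.02383 tq [ 0.101 -0.035 -0.029]
s22.png blade [252 147  19  74 501] tip px 255.73333333333332 220 pos [ 0.457 -0.203  0.224]
t 11.2833 w 0.02392 tq [ 0.148 -0.02  -0.007]
s23.png blade [253 149  19  74 501] tip px 256.5 222 pos [ 0.458 -0.199  0.218]
t 11.5833 w 0.02374 tq [ 0.144 -0.032 -0.007]
```

```bash
python3 -m handwheel '[{"slide":[0,0,0],"delta_rot":[0,0,0],"claw":-0.437},{"slide":[0,0,0],"delta_rot":[0,0,0],"claw":-0.437},{"slide":[0,0,0],"delta_rot":[0,0,0],"claw":-0.437}]' >/dev/null
python3 trk.py s24.png
python3 -m handwheel '[{"slide":[0,0,0],"delta_rot":[0,0,0],"claw":-0.434},{"slide":[0,0,0],"delta_rot":[0,0,0],"claw":-0.434},{"slide":[0,0,0],"delta_rot":[0,0,0],"claw":-0.434}]' >/dev/null
python3 trk.py s25.png
python3 -m handwheel '[{"slide":[0,0,0],"delta_rot":[0,0,0],"claw":-0.432},{"slide":[0,0,0],"delta_rot":[0,0,0],"claw":-0.432},{"slide":[0,0,0],"delta_rot":[0,0,0],"claw":-0.432}]' >/dev/null
python3 trk.py s26.png
```

```text
s24.png blade [257 152  16  75 487] tip px 260.0 226 pos [ 0.461 -0.18   0.199]
t 11.8833 w 0.02448 tq [ 0.096 -0.044 -0.018]
s25.png blade [258 153  15  76 481] tip px 261.3333333333333 228 pos [ 0.462 -0.172  0.191]
t 12.1833 w 0.02422 tq [ 0.042 -0.007  0.035]
s26.png blade [259 154  15  76 473] tip px 262.2307692307692 229 pos [ 0.463 -0.167  0.185]
t 12.4833 w 0.02426 tq [ 0.162 -0.025 -0.028]
```

```bash
python3 -m handwheel '[{"slide":[0,0,0],"delta_rot":[0,0,0],"claw":-0.429},{"slide":[0,0,0],"delta_rot":[0,0,0],"claw":-0.429},{"slide":[0,0,0],"delta_rot":[0,0,0],"claw":-0.429}]' >/dev/null
python3 trk.py s27.png
python3 -m handwheel '[{"slide":[0,0,0],"delta_rot":[0,0,0],"claw":-0.426},{"slide":[0,0,0],"delta_rot":[0,0,0],"claw":-0.426},{"slide":[0,0,0],"delta_rot":[0,0,0],"claw":-0.426}]' >/dev/null
python3 trk.py s28.png
python3 -m handwheel '[{"slide":[0,0,0],"delta_rot":[0,0,0],"claw":-0.423},{"slide":[0,0,0],"delta_rot":[0,0,0],"claw":-0.423},{"slide":[0,0,0],"delta_rot":[0,0,0],"claw":-0.423}]' >/dev/null
python3 trk.py s29.png
```

```text
s27.png blade [261 156  13  75 449] tip px 264.0 230 pos [ 0.465 -0.156  0.177]
t 12.7833 w 0.02442 tq [0.087 0.025 0.018]
s28.png blade [263 157  12  74 418] tip px 265.7692307692308 230 pos [ 0.466 -0.144  0.169]
t 13.0833 w 0.02482 tq [0.1   0.026 0.013]
s29.png blade [265 173  10  58 353] tip px 267.5 230 pos [ 0.468 -0.132  0.162]
t 13.3833 w 0.0249 tq [ 0.133 -0.005 -0.025]
```

```bash
python3 -m handwheel '[{"slide":[0,0,0],"delta_rot":[0,0,0],"claw":-0.420},{"slide":[0,0,0],"delta_rot":[0,0,0],"claw":-0.420},{"slide":[0,0,0],"delta_rot":[0,0,0],"claw":-0.420}]' >/dev/null
python3 trk.py s30.png
python3 -m handwheel '[{"slide":[0,0,0],"delta_rot":[0,0,0],"claw":-0.417},{"slide":[0,0,0],"delta_rot":[0,0,0],"claw":-0.417},{"slide":[0,0,0],"delta_rot":[0,0,0],"claw":-0.417}]' >/dev/null
python3 trk.py s31.png
python3 -m handwheel '[{"slide":[0,0,0],"delta_rot":[0,0,0],"claw":-0.415},{"slide":[0,0,0],"delta_rot":[0,0,0],"claw":-0.415},{"slide":[0,0,0],"delta_rot":[0,0,0],"claw":-0.415}]' >/dev/null
python3 trk.py s32.png
```

```text
s30.png blade [266 173  10  58 339] tip px 269.25 230 pos [ 0.47  -0.12   0.155]
t 13.6833 w 0.02455 tq [ 0.065  0.047 -0.017]
s31.png blade [268 169   9  61 331] tip px 270.6 229 pos [ 0.471 -0.11   0.15 ]
t 13.9833 w 0.0248 tq [0.103 0.019 0.016]
s32.png blade [269 160   9  69 339] tip px 271.72727272727275 228 pos [ 0.473 -0.101  0.147]
t 14.2833 w 0.02505 tq [ 0.066 -0.016  0.021]
```

```bash
python3 -m handwheel '[{"slide":[0,0,0],"delta_rot":[0,0,0],"claw":-0.412},{"slide":[0,0,0],"delta_rot":[0,0,0],"claw":-0.412},{"slide":[0,0,0],"delta_rot":[0,0,0],"claw":-0.412}]' >/dev/null
python3 trk.py s33.png
python3 -m handwheel '[{"slide":[0,0,0],"delta_rot":[0,0,0],"claw":-0.409},{"slide":[0,0,0],"delta_rot":[0,0,0],"claw":-0.409},{"slide":[0,0,0],"delta_rot":[0,0,0],"claw":-0.409}]' >/dev/null
python3 trk.py s34.png
python3 -m handwheel '[{"slide":[0,0,0],"delta_rot":[0,0,0],"claw":-0.406},{"slide":[0,0,0],"delta_rot":[0,0,0],"claw":-0.406},{"slide":[0,0,0],"delta_rot":[0,0,0],"claw":-0.406}]' >/dev/null
python3 trk.py s35.png
```

```text
s33.png blade [271 160   8  67 324] tip px 273.0 226 pos [ 0.474 -0.091  0.146]
t 14.5833 w 0.02535 tq [0.092 0.034 0.068]
s34.png blade [273 160   6  64 271] tip px 274.7142857142857 223 pos [ 0.476 -0.077  0.144]
t 14.8833 w 0.02526 tq [ 0.037 -0.003  0.025]
s35.png blade [274 160   6  63 244] tip px 275.2857142857143 222 pos [ 0.477 -0.072  0.143]
t 15.1833 w 0.02519 tq [ 0.055 -0.     0.007]
```

```bash
python3 -m handwheel '[{"slide":[0,0,0],"delta_rot":[0,0,0],"claw":-0.404},{"slide":[0,0,0],"delta_rot":[0,0,0],"claw":-0.404},{"slide":[0,0,0],"delta_rot":[0,0,0],"claw":-0.404}]' >/dev/null
python3 trk.py s36.png
python3 -m handwheel '[{"slide":[0,0,0],"delta_rot":[0,0,0],"claw":-0.402},{"slide":[0,0,0],"delta_rot":[0,0,0],"claw":-0.402},{"slide":[0,0,0],"delta_rot":[0,0,0],"claw":-0.402}]' >/dev/null
python3 trk.py s37.png
python3 -m handwheel '[{"slide":[0,0,0],"delta_rot":[0,0,0],"claw":-0.400},{"slide":[0,0,0],"delta_rot":[0,0,0],"claw":-0.400},{"slide":[0,0,0],"delta_rot":[0,0,0],"claw":-0.400}]' >/dev/null
python3 trk.py s38.png
python3 - <<'E'
from h import *
o=np.hstack([cv2.resize(load(f)['color'][50:250,230:320,::-1],None,fx=3,fy=3,interpolation=cv2.INTER_CUBIC) for f in('s34.png','s38.png')])
cv2.imwrite('pics/c38.png',o)
E
```

```text
s36.png blade [276 253  24  15 182] tip px 292.7692307692308 267 pos [ 0.504  0.103 -0.092]
t 15.4833 w 0.02567 tq [-0.001 -0.004  0.004]
s37.png blade [276 253  24  15 184] tip px 292.27272727272725 267 pos [ 0.503  0.097 -0.087]
t 15.7833 w 0.02572 tq [-0.007 -0.054  0.039]
s38.png blade [276 253  24  15 180] tip px 292.61538461538464 267 pos [ 0.503  0.101 -0.09 ]
t 16.0833 w 0.02587 tq [-0.008 -0.027 -0.02 ]
```

View pics/c38.png

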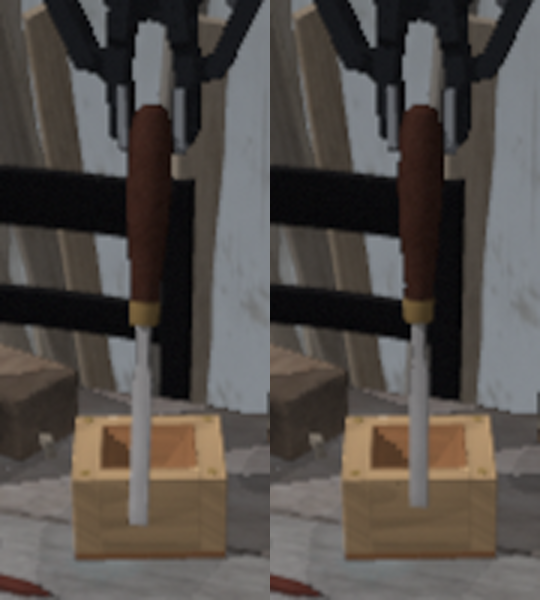

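The chisel now hangs upright: the wrist torque is about 0, the butt is between the fingers, and the tip is at full-image (279,218). I'll grip it firmly.

```bash
python3 -m handwheel '[{"slide":[0,0,0],"delta_rot":[0,0,0],"claw":-0.45},{"slide":[0,0,0],"delta_rot":[0,0,0],"claw":-0.5},{"slide":[0,0,0],"delta_rot":[0,0,0],"claw":-1},{"slide":[0,0,0],"delta_rot":[0,0,0],"claw":-1},{"slide":[0,0,0],"delta_rot":[0,0,0],"claw":-1}]' 60
python3 tip.py s38.png 279 218.3
python3 - <<'E'
from h import *
from tip import tip
s=snap('side','s39.png');w=snap('wrist','w39.png')
a=s['color'].astype(int);b=load('s38.png')['color'].astype(int)
print('chg',(np.abs(a-b).sum(2)[20:260,200:340]>60).sum())
for z in(.105,.110,.115,.12,.125,.13,.14): print(z,onplane(s,279,218.3,z).round(4))
# ferrule & butt pixels
for p in[(230+(418-270)/3,50+323/3),(230+(420-270)/3,50+107/3)]:print(tip('s39.png',*p))
E
python3 go.py .4673 .1552 .385 81.3
```

```text
time_s: 16.5
tool_pos: [0.4871, -0.0068, 0.3828]
tcp_rot: [-0.0, 0.758, 0.652, -0.0]
wrist_force: [0.3, -0.0, -1.3]
gripper_width: 0.0229
[ 0.48199661 -0.03991044  0.13261515]
chg 327
0.105 [0.4785 0.0071 0.105 ]
0.11 [ 0.4791 -0.0014  0.11  ]
0.115 [ 0.4797 -0.0099  0.115 ]
0.12 [ 0.4804 -0.0184  0.12  ]
0.125 [ 0.481  -0.0269  0.125 ]
0.13 [ 0.4817 -0.0355  0.13  ]
0.14 [ 0.4829 -0.0525  0.14  ]
[ 0.48372765 -0.02842052  0.25630149]
[ 0.48584501 -0.01436635  0.38396981]
t 16.6 pos [ 0.487  -0.0068  0.3828] w 0.0229 F [ 0.1  0.7 -1. ] q [-0.01  0.09  0.2   1.68 -0.    1.71]
slide [157.2 -43.9  -2.2]
rot [-0.     0.     0.001]
```

View pics/w39.png

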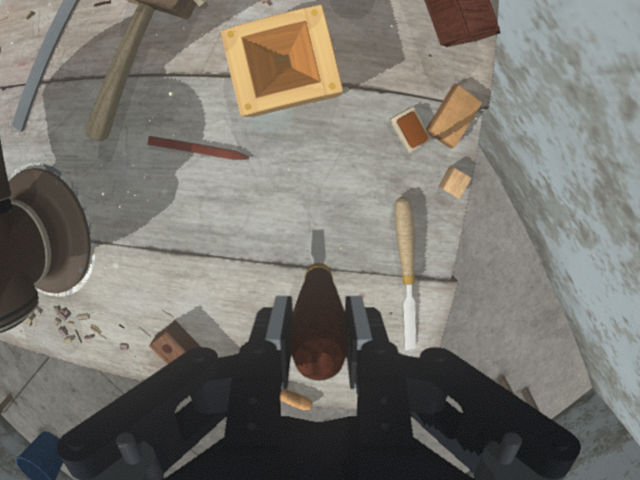

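The wrist view shows the gripped handle between the fingers, with the blade tip at (319,231). The mouth corners are at about (242,53), (310,36), (322,86) and (257,99). I'll triangulate the tip and the mouth.

```bash
cat > tri.py <<'E'
from h import *
def ray(s,u,v,fish=False):
    o=np.array(s['origin']);p=onplane(s,u,v,0,fish);d=p-o;return o,d/np.linalg.norm(d)
def tri(r1,r2):
    A=np.stack([r1[1],-r2[1]],1);t=np.linalg.lstsq(A,r2[0]-r1[0],rcond=None)[0]
    a=r1[0]+t[0]*r1[1];b=r2[0]+t[1]*r2[1];return (a+b)/2,np.linalg.norm(a-b)
def sidetip(f):
    a=load(f)['color'];h=cv2.cvtColor(a,cv2.COLOR_RGB2HSV).astype(int)
    m=((h[:,:,1]<45)&(h[:,:,2]>105));m[:155]=0;m[:,:262]=0;m[:,300:]=0;m[240:]=0
    n,l,st,c=cv2.connectedComponentsWithStats(m.astype(np.uint8))
    return [tuple(st[i]) for i in range(1,n) if st[i][4]>30],[(us.mean().round(1),v) for v in range(205,225) for us in [np.where(m[v])[0]] if len(us)]
E
python3 - <<'E'
from tri import *
for f in('s38.png','s39.png'):print(sidetip(f))
w=load('w39.png');s=load('s39.png')
print(w['origin'])
c=np.array([onplane(w,u,v,.075,True) for u,v in[(242,53),(310,36),(322,86),(257,99)]]);print(c,c.mean(0),np.linalg.norm(np.roll(c,1,0)-c,axis=1))
for sv in (217,219,222):print(sv,tri(ray(s,279,sv),ray(w,319,231,True)))
E
```

```text
([(np.int32(266), np.int32(159), np.int32(17), np.int32(60), np.int32(447)), (np.int32(262), np.int32(237), np.int32(38), np.int32(3), np.int32(113))], [(np.float64(279.0), 205), (np.float64(279.0), 206), (np.float64(279.0), 207), (np.float64(279.0), 208), (np.float64(279.0), 209), (np.float64(278.5), 210), (np.float64(278.5), 211), (np.float64(278.5), 212), (np.float64(278.5), 213), (np.float64(278.5), 214), (np.float64(278.5), 215), (np.float64(279.0), 216), (np.float64(279.0), 217), (np.float64(278.5), 218)])
([(np.int32(266), np.int32(159), np.int32(17), np.int32(60), np.int32(450)), (np.int32(262), np.int32(237), np.int32(38), np.int32(3), np.int32(114))], [(np.float64(279.0), 205), (np.float64(279.0), 206), (np.float64(279.0), 207), (np.float64(279.0), 208), (np.float64(279.0), 209), (np.float64(278.5), 210), (np.float64(278.5), 211), (np.float64(278.5), 212), (np.float64(278.5), 213), (np.float64(278.5), 214), (np.float64(279.0), 215), (np.float64(279.0), 216), (np.float64(279.0), 217), (np.float64(278.5), 218)])
[0.49844075 0.0725858  0.50009369]
[[0.42569817 0.16956594 0.075     ]
 [0.50444025 0.17514545 0.075     ]
 [0.50882617 0.11481778 0.075     ]
 [0.43433739 0.11246974 0.075     ]] [0.46832549 0.14299973 0.075     ] [0.05774611 0.07893951 0.06048689 0.07452577]
217 (array([ 0.48213838, -0.03530901,  0.13289421]), np.float64(0.0008818332246981704))
219 (array([ 0.48206165, -0.03645821,  0.12896338]), np.float64(0.0006957070961845182))
222 (array([ 0.48194618, -0.03818753,  0.12304849]), np.float64(0.0004156324247631849))
```

The tip is at about (0.482, -0.036, 0.131), so the chisel hangs about 7° off plumb towards -y. I'll tilt the tool about 0.155 rad to set the blade vertical, and carry it to the socket.

```bash
python3 -m handwheel '[{"slide":[15,-4,0],"delta_rot":[0,0.03,0],"claw":-1},{"slide":[38,-11,0],"delta_rot":[0,0.06,0],"claw":-1},{"slide":[62,-18,0],"delta_rot":[0,0.1,0],"claw":-1},{"slide":[85,-25,0],"delta_rot":[0,0.13,0],"claw":-1},{"slide":[102,-30,0],"delta_rot":[0,0.155,0],"claw":-1}]' 60
python3 go.py .4665 .147 .385 81.3
python3 - <<'E'
from h import *
s=load('s0.png');c=np.array([onplane(s,u,v,.075) for u,v in[(265,191),(296,191),(264,206),(296,206)]]);print(c.round(4),c.mean(0))
E
```

```text
time_s: 17.02
tool_pos: [0.4724, 0.0999, 0.3829]
tcp_rot: [-0.051, 0.756, 0.65, 0.059]
wrist_force: [-0.6, 0.0, -1.7]
gripper_width: 0.0228
t 17.0167 pos [0.4724 0.0999 0.3829] w 0.0228 F [-0.6  0.  -1.7] q [0.12 0.04 0.14 1.63 0.15 1.85]
slide [ 45.5 -12.9   5. ]
rot [-0.    -0.157  0.001]
[[0.4315 0.1893 0.075 ]
 [0.5077 0.1932 0.075 ]
 [0.4362 0.113  0.075 ]
 [0.5104 0.1166 0.075 ]] [0.47145604 0.15303912 0.075     ]
```

```bash
python3 -m handwheel '[{"slide":[15,-3,2],"delta_rot":[0,0,0],"claw":-1},{"slide":[30,-6,4],"delta_rot":[0,0,0],"claw":-1},{"slide":[45,-10.5,5],"delta_rot":[0,0,0],"claw":-1},{"slide":[45,-10.5,5],"delta_rot":[0,0,0],"claw":-1},{"slide":[45,-10.5,5],"delta_rot":[0,0,0],"claw":-1}]'
python3 go.py .4685 .146 .385 81.3
python3 - <<'E'
from h import *
w=snap('wrist','w40.png');s=snap('side','s40.png')
a=cv2.resize(w['color'][80:330,200:450,::-1],(400,400),interpolation=cv2.INTER_CUBIC)
b=cv2.resize(s['color'][40:240,180:380,::-1],(400,400),interpolation=cv2.INTER_CUBIC)
cv2.imwrite('pics/c40.png',np.hstack([a,b]))
print(proj(w,[.469,.1545,.01],True),proj(w,[.469,.1545,.075],True),proj(s,[.469,.1545,.075]))
E
```

```text
time_s: 17.43
tool_pos: [0.469, 0.1453, 0.3848]
tcp_rot: [-0.05, 0.756, 0.65, 0.059]
wrist_force: [-0.4, -0.2, -1.4]
gripper_width: 0.0231
t 17.4333 pos [0.469  0.1453 0.3848] w 0.0231 F [-0.4 -0.2 -1.4] q [0.22 0.05 0.15 1.62 0.14 1.95]
slide [ 0.6 -0.6 -0.1]
rot [ 0.    -0.155  0.002]
(np.float64(317.8960850908271), np.float64(219.47769478334433)) (np.float64(317.8235325042374), np.float64(225.1124227494641)) (np.float64(279.2975573889523), np.float64(197.97385715005592))
```

View pics/c40.png

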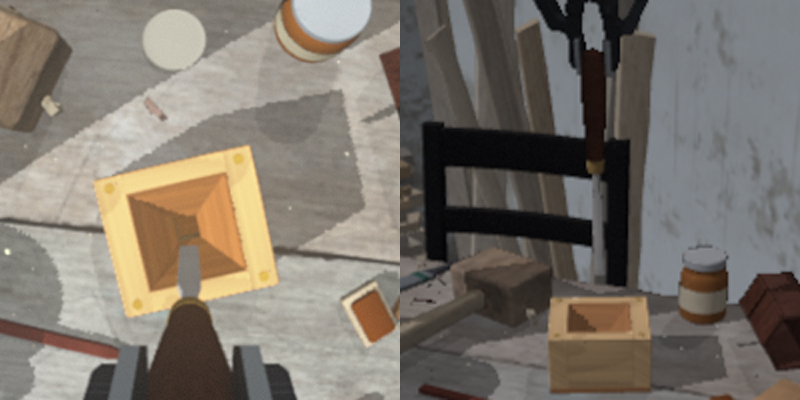

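The last picture shows the blade above the stand. In the wrist view the mouth's centre is at (318,225), as predicted, and the tip is at about (318,232). In the side view the tip is at about (279.5,182.5).

Run:
```python
from tri import *
w=load('w40.png');s=load('s40.png')
for v in(231,232,233.5):
  for sv in(182,183.5): print(v,sv,tri(ray(s,279.5,sv),ray(w,318.1,v,True)))
q=rot(env.read_state()['tcp_rot']).inv()
print('down 100mm:',q.apply([0,0,-100]).round(1),'+y 1mm',q.apply([0,1,0]).round(2),'+x',q.apply([1,0,0]).round(2))
```

```text
231 182 (array([0.46968078, 0.15323518, 0.11795685]), np.float64(0.0010221548795769553))
231 183.5 (array([0.46963184, 0.1527495 , 0.1142997 ]), np.float64(0.0010768045621146697))
232 182 (array([0.46964122, 0.1522375 , 0.11844313]), np.float64(0.0012449171114622371))
232 183.5 (array([0.46959198, 0.15174308, 0.11479421]), np.float64(0.0013015711291723857))
233.5 182 (array([0.46958203, 0.15074419, 0.11917127]), np.float64(0.0015783381491746623))
233.5 183.5 (array([0.46953232, 0.15023673, 0.11553465]), np.float64(0.0016379843182427515))
down 100mm: [-15.4  -0.   98.8] +y 1mm [ 0.98 -0.15  0.15] +x [0.15 0.99 0.02]
```

```bash
python3 -m handwheel '[{"slide":[0,-0.5,10],"delta_rot":[0,0,0],"claw":-1},{"slide":[-2,-1,28],"delta_rot":[0,0,0],"claw":-1},{"slide":[-5,-1,45],"delta_rot":[0,0,0],"claw":-1},{"slide":[-7,-1,60],"delta_rot":[0,0,0],"claw":-1},{"slide":[-8.8,-1,70],"delta_rot":[0,0,0],"claw":-1}]'
python3 -m handwheel '[{"slide":[-0.8,0,5],"delta_rot":[0,0,0],"claw":-1},{"slide":[-1.5,0,10],"delta_rot":[0,0,0],"claw":-1},{"slide":[-2,0,13],"delta_rot":[0,0,0],"claw":-1},{"slide":[-2.5,0,16],"delta_rot":[0,0,0],"claw":-1},{"slide":[-2.5,0,16],"delta_rot":[0,0,0],"claw":-1}]'
python3 go.py .469 .1475 .27 81.3
```

```text
time_s: 17.95
tool_pos: [0.4682, 0.1462, 0.3126]
tcp_rot: [-0.051, 0.757, 0.649, 0.058]
wrist_force: [-0.0, -1.1, -2.0]
gripper_width: 0.0228
time_s: 18.37
tool_pos: [0.4686, 0.147, 0.298]
tcp_rot: [-0.05, 0.756, 0.65, 0.059]
wrist_force: [0.4, -0.0, -0.7]
gripper_width: 0.0227
t 18.3667 pos [0.4686 0.147  0.298 ] w 0.0227 F [ 0.4 -0.  -0.7] q [ 0.22  0.02 -0.07  1.42  0.14  1.95]
slide [-3.8  0.3 27.8]
rot [ 0.    -0.155  0.001]
```

```bash
python3 -m handwheel '[{"slide":[-0.6,0,4],"delta_rot":[0,0,0],"claw":-1},{"slide":[-1.2,0,8],"delta_rot":[0,0,0],"claw":-1},{"slide":[-1.2,0,8],"delta_rot":[0,0,0],"claw":-1}]'
python3 -m handwheel '[{"slide":[-0.6,0,4],"delta_rot":[0,0,0],"claw":-1},{"slide":[-1.2,0,8],"delta_rot":[0,0,0],"claw":-1},{"slide":[-1.2,0,8],"delta_rot":[0,0,0],"claw":-1}]'
```

```text
time_s: 18.62
tool_pos: [0.4684, 0.1471, 0.2893]
tcp_rot: [-0.051, 0.756, 0.65, 0.058]
wrist_force: [-0.4, -0.3, -1.6]
gripper_width: 0.0229
time_s: 18.87
tool_pos: [0.4682, 0.1472, 0.281]
tcp_rot: [-0.051, 0.756, 0.65, 0.058]
wrist_force: [0.4, 0.6, -2.2]
gripper_width: 0.0229
```

```bash
python3 -m handwheel '[{"slide":[-0.3,0,2],"delta_rot":[0,0,0],"claw":-1},{"slide":[-0.6,0,4],"delta_rot":[0,0,0],"claw":-1},{"slide":[-0.6,0,4],"delta_rot":[0,0,0],"claw":-1}]'
python3 -m handwheel '[{"slide":[-0.3,0,2],"delta_rot":[0,0,0],"claw":-1},{"slide":[-0.5,0,3],"delta_rot":[0,0,0],"claw":-1},{"slide":[-0.5,0,3],"delta_rot":[0,0,0],"claw":-1}]'
```

```text
time_s: 19.12
tool_pos: [0.4684, 0.1472, 0.2775]
tcp_rot: [-0.051, 0.756, 0.65, 0.059]
wrist_force: [-0.1, 0.1, -1.3]
gripper_width: 0.0227
time_s: 19.37
tool_pos: [0.4684, 0.1472, 0.2746]
tcp_rot: [-0.051, 0.756, 0.65, 0.059]
wrist_force: [-0.2, -0.3, -1.2]
gripper_width: 0.0227
```

```bash
python3 -m handwheel '[{"slide":[-0.3,0,2],"delta_rot":[0,0,0],"claw":-1},{"slide":[-0.5,0,3],"delta_rot":[0,0,0],"claw":-1},{"slide":[-0.5,0,3],"delta_rot":[0,0,0],"claw":-1}]'
python3 -m handwheel '[{"slide":[-0.3,0,2],"delta_rot":[0,0,0],"claw":-1},{"slide":[-0.3,0,2],"delta_rot":[0,0,0],"claw":-1}]'
python3 -m handwheel '[{"slide":[-0.3,0,2],"delta_rot":[0,0,0],"claw":-1},{"slide":[-0.3,0,2],"delta_rot":[0,0,0],"claw":-1}]'
```

```text
time_s: 19.62
tool_pos: [0.4684, 0.1471, 0.2715]
tcp_rot: [-0.051, 0.756, 0.65, 0.059]
wrist_force: [-0.2, 0.8, -0.8]
gripper_width: 0.0229
time_s: 19.78
tool_pos: [0.4684, 0.1472, 0.2694]
tcp_rot: [-0.051, 0.756, 0.65, 0.059]
wrist_force: [-0.4, -0.2, -0.5]
gripper_width: 0.0228
time_s: 19.95
tool_pos: [0.4684, 0.1472, 0.2674]
tcp_rot: [-0.051, 0.756, 0.65, 0.059]
wrist_force: [-0.8, 0.1, -1.7]
gripper_width: 0.0228
```

```bash
python3 -m handwheel '[{"slide":[-0.2,0,1.5],"delta_rot":[0,0,0],"claw":-1},{"slide":[-0.2,0,1.5],"delta_rot":[0,0,0],"claw":-1}]'
python3 -m handwheel '[{"slide":[-0.2,0,1.5],"delta_rot":[0,0,0],"claw":-1},{"slide":[-0.2,0,1.5],"delta_rot":[0,0,0],"claw":-1}]'
python3 -m handwheel '[{"slide":[-0.2,0,1.5],"delta_rot":[0,0,0],"claw":-1},{"slide":[-0.2,0,1.5],"delta_rot":[0,0,0],"claw":-1}]'
```

```text
time_s: 20.12
tool_pos: [0.4684, 0.1472, 0.2659]
tcp_rot: [-0.051, 0.756, 0.65, 0.059]
wrist_force: [0.1, 0.5, -1.1]
gripper_width: 0.0228
time_s: 20.28
tool_pos: [0.4687, 0.1473, 0.265]
tcp_rot: [-0.05, 0.756, 0.65, 0.059]
wrist_force: [0.1, -0.4, 1.1]
gripper_width: 0.0227
time_s: 20.45
tool_pos: [0.4691, 0.1475, 0.2645]
tcp_rot: [-0.05, 0.756, 0.65, 0.06]
wrist_force: [-0.3, -0.2, 7.0]
gripper_width: 0.0227
```

The blade touched bottom at TCP z of about 0.265, as expected for the socket floor. Now I'll release and retract.

```bash
python3 -m handwheel '[{"slide":[0,0,-0.7],"delta_rot":[0,0,0],"claw":-0.42},{"slide":[0,0,-0.7],"delta_rot":[0,0,0],"claw":-0.3},{"slide":[0,0,-0.7],"delta_rot":[0,0,0],"claw":0.2},{"slide":[0,0,-0.7],"delta_rot":[0,0,0],"claw":0.6},{"slide":[0,0,-0.7],"delta_rot":[0,0,0],"claw":0.6}]' 20
python3 -m handwheel '[{"slide":[0,0,-10],"delta_rot":[0,0,0],"claw":0.6},{"slide":[0,0,-30],"delta_rot":[0,0,0],"claw":0.6},{"slide":[0,0,-55],"delta_rot":[0,0,0],"claw":0.6},{"slide":[0,0,-80],"delta_rot":[0,0,0],"claw":0.6},{"slide":[0,0,-100],"delta_rot":[0,0,0],"claw":0.6}]'
python3 -m handwheel '[{"slide":[0,0,0],"delta_rot":[0,0,0],"claw":0.6},{"slide":[0,0,0],"delta_rot":[0,0,0],"claw":0.6},{"slide":[0,0,0],"delta_rot":[0,0,0],"claw":0.6},{"slide":[0,0,0],"delta_rot":[0,0,0],"claw":0.6}]'
python3 - <<'E'
from h import *
s=snap('side','s50.png');a=s['color'];h=cv2.cvtColor(a,cv2.COLOR_RGB2HSV).astype(int)
b=load('s0.png')['color'].astype(int);d=np.abs(a.astype(int)-b).sum(2)
hand=(d>60)&(a[:,:,0].astype(int)>a[:,:,2].astype(int)+15)&(h[:,:,2]<110);hand[:60]=0;hand[235:]=0;hand[:,:240]=0;hand[:,320:]=0
n,l,st,c=cv2.connectedComponentsWithStats(hand.astype(np.uint8))
print([tuple(int(k) for k in x) for x in st[1:] if x[4]>40])
for z in(.245,.265,.268): print(z,proj(s,[.469,.1545,z]))
print('ferrule expected',proj(s,[.469,.1545,.152]),'pale region change',(d[262:370,325:350]>60).sum())
s2=load('s38.png')
E
```

```text
time_s: 20.87
tool_pos: [0.4684, 0.1472, 0.2636]
tcp_rot: [-0.051, 0.756, 0.65, 0.058]
wrist_force: [-0.3, 0.8, -0.0]
gripper_width: 0.065
time_s: 21.28
tool_pos: [0.4661, 0.1317, 0.3651]
tcp_rot: [-0.05, 0.756, 0.65, 0.059]
wrist_force: [0.4, -0.1, -0.1]
gripper_width: 0.0684
time_s: 21.62
tool_pos: [0.4659, 0.1319, 0.3617]
tcp_rot: [-0.051, 0.756, 0.65, 0.058]
wrist_force: [1.1, -0.2, -0.8]
gripper_width: 0.0686
[(264, 143, 10, 6, 51), (265, 162, 14, 28, 101), (240, 171, 14, 10, 79)]
0.245 (np.float64(278.15628128442904), np.float64(129.45019517573422))
0.265 (np.float64(278.00834427362213), np.float64(120.56786978414459))
0.268 (np.float64(277.98587980853785), np.float64(119.21907486434246))
ferrule expected (np.float64(278.80491513611827), np.float64(168.3949926897574)) pale region change 453
```

No more pictures can be viewed, so I'll check with numbers.

Run:
```python
from h import *
a=load('s50.png')['color'].astype(int)
for v in range(104,206,6): print(v,[tuple(a[v,u]) if 0 else '%d/%d/%d'%tuple(a[v,u]) for u in range(262,298,4)])
def pale(f):
    im=load(f)['color'];h=cv2.cvtColor(im,cv2.COLOR_RGB2HSV).astype(int);g=cv2.cvtColor(im,cv2.COLOR_RGB2GRAY);return g
for f in('s0.png','s38.png'):
    r=pale(f)[258:375,322:352];x=pale('s50.png')[250:383,314:360]
    m=cv2.matchTemplate(x,r,cv2.TM_CCOEFF_NORMED);print(f,cv2.minMaxLoc(m)[1],cv2.minMaxLoc(m)[3],'expect (8,8)')
```

```text
104 ['126/130/135', '128/134/139', '128/133/138', '126/131/136', '128/133/139', '106/102/98', '65/62/59', '81/74/67', '80/73/65']
110 ['19/18/19', '16/15/17', '20/19/21', '19/19/20', '41/42/44', '77/73/70', '20/19/20', '22/21/22', '14/14/15']
116 ['9/8/10', '10/9/11', '8/9/12', '10/9/10', '10/11/13', '10/10/12', '8/7/11', '9/9/11', '21/20/18']
122 ['8/9/10', '9/8/11', '9/8/11', '10/9/11', '8/8/11', '10/9/10', '9/7/11', '10/9/12', '26/25/23']
128 ['93/96/99', '82/85/89', '28/28/31', '7/7/9', '10/9/10', '10/9/11', '10/10/12', '13/11/13', '34/32/29']
134 ['100/100/99', '130/135/140', '129/134/140', '129/134/138', '114/115/116', '63/60/58', '9/9/12', '10/9/11', '42/38/35']
140 ['69/62/53', '129/134/140', '123/127/131', '129/134/139', '106/105/105', '64/61/59', '12/11/14', '12/14/15', '51/47/43']
146 ['69/61/53', '62/38/32', '47/27/22', '111/115/120', '103/101/99', '67/64/61', '11/11/13', '11/10/11', '47/43/39']
152 ['10/10/12', '44/27/23', '29/18/15', '27/16/13', '18/16/17', '22/22/23', '11/11/14', '10/10/11', '64/59/53']
158 ['9/8/10', '39/23/17', '28/17/12', '26/15/14', '12/12/14', '10
[... 264 characters left out ...]
/53']
176 ['71/64/55', '69/61/53', '35/19/16', '24/15/11', '59/56/54', '65/63/60', '12/12/14', '11/9/13', '73/68/61']
182 ['75/70/67', '92/85/82', '83/71/66', '26/14/12', '38/26/21', '78/74/71', '38/35/35', '12/12/13', '73/66/59']
188 ['117/104/91', '131/118/104', '125/108/91', '60/48/30', '106/88/67', '120/103/85', '120/102/85', '120/102/81', '132/111/89']
194 ['181/150/112', '113/77/52', '137/95/64', '136/110/92', '80/79/79', '132/92/62', '131/91/61', '130/91/61', '140/100/70']
200 ['176/145/109', '85/60/40', '85/58/39', '120/83/56', '68/67/68', '132/91/62', '132/91/61', '144/100/67', '146/101/69']
s0.png 0.7816303968429565 (8, 8) expect (8,8)
s38.png 0.9997283220291138 (8, 8) expect (8,8)
```

Run:
```python
from tri import *
from scipy.optimize import brentq
s=snap('side','s51.png');o,d=ray(s,269,145);t0=np.array([.469,.155,.010])
f=lambda t:np.linalg.norm(o+t*d-t0)-.255
ts=np.linspace(.4,1.5,1101);v=[f(t) for t in ts]
for i in range(1100):
    if v[i]*v[i+1]<0:
        p=o+ts[i]*d;k=p-t0;print(p.round(3),'lean',np.degrees(np.arccos(k[2]/np.linalg.norm(k))))
i=np.argmin(v);print('closest',o+ts[i]*d,v[i])
a=s['color'].astype(int);b=load('s50.png')['color'].astype(int);print('still moving px',(np.abs(a-b).sum(2)>60)[100:240,240:320].sum())
w=snap('wrist','w51.png')
im=w['color'].astype(int);m=(im[:,:,0]>im[:,:,2]+12)&(im.max(2)<75)
n,l,st,c=cv2.connectedComponentsWithStats(m.astype(np.uint8));print([(tuple(map(int,st[i])),c[i].round()) for i in range(1,n) if st[i][4]>400])
print('upright butt would be',proj(w,[.469,.155,.267],True),'ferrule',proj(w,[.469,.155,.152],True))
```

```text
[0.457 0.058 0.246] lean 22.389378112236834
[0.426 0.381 0.119] lean 64.61280631313308
closest [0.44160908 0.22053017 0.18233431] -0.06860370178197164
still moving px 0
[((488, 83, 30, 53, 571), array([504., 111.])), ((305, 269, 29, 89, 1648), array([321., 315.])), ((47, 303, 56, 84, 668), array([ 80., 342.])), ((17, 391, 44, 53, 531), array([ 41., 419.]))]
upright butt would be (np.float64(319.30577705752864), np.float64(243.65205544144197)) ferrule (np.float64(319.25132012949433), np.float64(222.58578313994605))
```

Run:
```python
from tri import *
w=load('w51.png');s=load('s51.png');im=w['color'].astype(int)
for v in range(225,370,6): print(v,' '.join('%d/%d/%d'%tuple(im[v,u]) for u in range(304,337,8)))
for n,a,b in[('butt',(268.5,147),(321,350)),('ferr',(274.5,184),(318,269))]: print(n,tri(ray(s,*a),ray(w,*b,True)))
```

```text
225 134/96/62 123/86/53 141/136/130 154/107/67 173/121/72
231 134/96/63 140/101/66 136/131/126 146/105/65 144/101/62
237 129/93/61 136/100/66 133/127/121 143/100/63 140/99/63
243 140/99/63 132/100/69 137/134/127 152/107/67 144/102/64
249 154/109/68 128/93/61 138/134/127 233/198/134 232/198/133
255 236/204/138 226/190/127 135/131/126 238/206/139 238/208/140
261 238/208/140 231/195/132 101/86/57 179/158/128 161/160/151
267 169/164/150 122/102/65 106/87/57 113/103/80 160/159/149
273 162/171/164 82/65/52 76/63/53 91/76/62 163/162/152
279 148/151/143 81/63/51 73/59/48 90/79/72 166/164/156
285 164/164/152 74/59/50 70/57/47 68/57/48 167/165/157
291 179/178/171 71/58/50 69/57/47 68/54/46 186/187/179
297 165/163/155 68/57/50 71/60/52 68/56/50 162/161/151
303 145/139/132 69/55/50 72/62/55 68/56/48 174/173/165
309 123/115/108 71/59/54 69/56/48 69/58/49 194/194/185
315 87/73/64 69/57/52 71/62/54 72/60/54 180/181/171
321 76/58/49 70/59/52 70/57/53 70/57/52 175/172/163
327 79/62/55 73/61/54 72/60/54 72/60/55 177/177/168
333 79/61/54 69/59/52 68/58/53 68/57/52 174/174/165
339 81/65/55 71/60/56 68/57/52 69/57/52 166/167/157
345 85/65/55 73/61/56 74/64/56 68/58/53 178/178/170
351 83/63/53 76/61/54 78/63/56 68/57/51 180/179/170
357 101/85/77 105/75/63 87/67/58 84/65/59 167/169/158
363 190/191/181 106/77/66 103/72/61 82/69/62 170/170/161
369 168/169/162 171/172/165 160/159/154 172/173/163 171/170/162
butt (array([0.45609332, 0.0700737 , 0.23726671]), np.float64(0.0027534882212913647))
ferr (array([0.46139516, 0.10804588, 0.13472905]), np.float64(0.0015082530023632704))
```

Run:
```python
from tri import *
from scipy.optimize import least_squares
w=load('w51.png');s=load('s51.png');im=s['color'].astype(int)
for v in list(range(140,150,2))+list(range(180,204,2)): print(v,' '.join('%d/%d/%d'%tuple(im[v,u]) for u in range(262,286,2)))
def pts(p):
    x,y,th,az,zb=p;ax=np.array([np.sin(th)*np.cos(az),np.sin(th)*np.sin(az),np.cos(th)])
    B=np.array([x,y,zb]);C=B-.010*ax;J=B-.114*ax   # butt end, sphere centre, handle/blade joint
    def ext(cam,fish):
        o=np.array(cam['origin']);q=[]
        G=np.array([[np.cos(a)*np.cos(b),np.sin(a)*np.cos(b),np.sin(b)] for a in np.arange(0,6.28,.1) for b in np.arange(-1.5,1.51,.1)])
        return np.array([proj(cam,C+.010*g,fish) for g in G])
    return C,J,ext
def res(p):
    C,J,ext=pts(p);a=ext(s,0);b=ext(w,1);js=proj(s,J);jw=proj(w,J,True)
    return [a[:,1].min()-143,a[:,0].mean()-268.5,b[:,1].max()-366.5,b[:,0].mean()-320,js[0]-276,js[1]-187,jw[0]-320,jw[1]-262]
r=least_squares(res,[.457,.065,.35,-1.6,.245],x_scale=[.01,.01,.1,.1,.01],diff_step=1e-3)
p=r.x;ax=np.array([np.sin(p[2])*np.cos(p[3]),np.sin(p[2])*np.sin(p[3]),np.cos(p[2])])
print('butt',p[[0,1,4]],'lean',np.degrees(p[2]),'axis end',p[[0,1,4]]-.257*ax,'res',np.round(r.fun,1))
```

```text
140 70/62/53 126/131/136 129/134/140 126/130/135 123/127/132 128/134/138 129/135/139 128/134/139 106/105/104 90/87/83 63/60/58 14/14/15
142 72/64/56 123/127/131 116/118/122 108/108/111 103/103/106 122/126/132 128/133/138 129/134/139 107/106/105 85/82/79 64/62/60 17/16/17
144 70/63/54 67/58/54 65/39/33 59/35/30 55/34/27 39/23/19 129/135/140 129/134/139 107/106/105 82/79/77 65/62/61 15/14/16
146 68/61/52 71/51/46 62/38/31 57/35/29 48/28/23 37/22/17 111/115/120 131/136/141 104/102/99 81/78/76 66/64/61 16/15/17
148 30/29/28 43/25/20 55/33/27 51/31/26 40/24/19 29/17/15 23/13/9 130/136/141 102/100/97 76/74/71 67/65/62 18/18/19
180 97/89/86 86/79/77 86/79/74 87/80/74 73/67/65 33/20/15 26/16/13 27/16/13 57/55/52 65/63/60 54/53/50 12/11/12
182 74/69/67 74/68/66 91/84/82 98/90/88 83/71/65 34/20/16 27/16/13 26/15/13 37/27/21 85/79/76 78/73/71 55/50/49
184 79/75/72 80/75/73 78/74/72 79/74/72 74/65/59 43/29/22 27/16/13 35/25/19 59/47/31 105/97/94 109/101/98 107/99/98
186 84/80/77 84/80/78 85/81/79 84/81/79 82/79/76 84/69/45 61/49/31 58/47/29 55/46/30 97/92/88 83/77/75 75/70/68
188 116/103/91 118/
[... 438 characters left out ...]
7/94/63 136/109/91 67/66/67 79/78/79 129/91/63 132/91/62 132/92/62
196 179/148/111 107/81/57 83/58/39 112/77/52 132/91/62 136/94/64 122/94/74 68/67/68 67/66/67 127/90/64 136/95/64 136/93/63
198 177/146/110 98/73/51 85/59/40 86/59/40 86/60/41 120/84/57 125/96/75 71/70/70 70/68/70 118/85/63 132/91/61 132/91/61
200 176/145/109 94/69/47 85/59/40 86/59/40 85/58/39 85/59/40 120/83/56 71/69/69 68/67/68 106/85/70 132/91/61 132/92/62
202 176/146/109 93/66/46 88/60/40 85/59/39 84/58/39 83/58/39 105/74/50 78/72/68 69/68/69 86/72/63 126/88/59 127/89/60
butt [0.45498717 0.0604856  0.23869149] lean 27.848563694174874 axis end [0.47488272 0.17887958 0.01145585] res [ 3.4  0.4 -1.7 -0.2 -0.6 -5.2  0.4  2.3]
```

Run:
```python
from bench import env
s=env.read_state();print(s['time_s'],s['wrist_force'].round(1));print(env.finish_job())
```

```text
21.7667 [-0.3  0.8  0.5]
the job is handed in; nothing more can be done
None
```

The dark chisel is in the stand's socket, blade down and released, but it leans about 20° (my estimates ran from 20 to 28°). I handed the job in at 21.8 s.

- **Lift and swing:** I pinched the handle 14 mm from the butt at 60 N and lifted it about level. FORCE values of 9 and 7 N had no effect, so I eased the grip by opening the jaws in small steps. The blade swung down gradually to about 7° from plumb without slipping out.
- **Insertion:** I gripped again at 60 N and tilted the tool about 9° to set the blade vertical. I then lowered it until the wrist force rose to about 7 N, at the height expected for the socket floor. Then I let go and retracted.

Last checks:
- **Contact:** the wrist force was about zero, so the robot was touching nothing.
- **Stillness:** two side pictures one camera call (0.05 s) apart showed no movement.
- **Pale chisel:** it had not moved. Matching against the mid-job picture gave 0.9997 at the same pixel. The match to the first picture was lower (0.78), also at the same pixel, probably because of the arm's shadow.
- **Lean:** after release the chisel tipped toward -y, which I put down to slack in the socket. The rough fit behind the upper figure had residuals of up to 5 px. The butt's height still agrees with the tip being at the socket floor.
- **Final view:** the 12-picture viewing limit was used up, so I checked the end state by numbers only.

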